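# Pop out the tart tray and trap it

### The arm

A 6-joint arm with a two-finger parallel gripper is mounted at the origin on the work surface. World frame = base frame: x ahead of the robot, y to its left, z up, the work surface at z = 0. Lengths are in mm, angles in rad, forces in N, time in s.
With the tool pointing down it reaches from about 350 to 975 mm from the base axis. Payload 7.1 kg.
Tool frame: the origin (TCP) lies midway between the tips of the shut fingers; the grasp point (between the pads) lies 19 mm behind it (ctrl.grasp_offset is the distance from the TCP to the grasp point, in mm); z points along the fingers, y is the line along which they close (so a half turn about z gives the same grasp; the last joint's range is limited). The gripper opens to 88 mm and grips with 3 to 60 N. Pads are 20 mm wide; open, the fingers measure 115 mm over their backs; the gripper's body (75 mm by 178 mm) begins 61 mm behind the grasp point.
Start: joints at [1.163, 0.423, 1.63, -0, 1.089, -0.019], TCP at [236.892, 578.349, 222.675] pointing down, gripper open.
Joint ranges: [-3, 3], [-0.9, 2.11], [0.09, 2.58], [-1.31, 4.45], [0.11, 2.69], [-2.54, 2.54]. Speed limits (rad/s): [2.39, 2.39, 3.01, 3.14, 3.14, 3.14].

### API

Orientations are given as a rotation vector (axis times angle).
In Python, from workcell import sensors, viewer, ctrl gives the robot as it stands. The module is installed in compiled form; this text tells all that it offers.
- The arm moves only by the shell command python3 -m handwheel 'ROWS'. ROWS is JSON, a list of rows, each a list of 7 numbers: the shift along the tool's x, y, z in mm, then the turn, a rotation vector about the tool's x, y, z in rad, then the closure, from 0 (fully open) to 1 (shut). In form: [[x, y, z, rx, ry, rz, jaw], ...]. A call has 1 to 10 rows; each row shifts and turns the commanded pose from where the row before left it, along the tool's axes as they then stand; what a row does not reach is not made up. A row lasts 1/8 s, in which the tool goes at most 62.5 mm and 10.7 degrees, less where a joint would pass 70% of its speed; a pose out of reach is approached as far as the arm can. A call is refused whole if a number of a shift passes 62.5 or a number of a turn 0.188, either way. A call with a gripper value outside its range is refused whole. The fingers move at their own pace and stop on an object; the grip force is fixed at half the most. Time passes only in rows, so rows that do not move let the fingers close. It gives the time, the measured TCP pose, the force, the opening and the grip force at its end, in the units of the state.
- sensors.get_obs(): the state, without advancing time (a new reading comes with each control period).
- viewer.get_image(name): name is "scene" or "side" or "wrist"; returns a dict with "frame" (480x640x3 uint8, blue, green, red), "fov_y" (degrees; the focal length in pixels is half the picture's height over the tangent of half this angle, whatever the lens; pixels are square), "cx", "cy" (the principal point, pixels), "distortion" ([k1, k2, p1, p2, k3] as OpenCV has them; the pictures are not rectified), "R" (3x3) and "t" (3): a world point X has camera coordinates R X + t. Camera axes: x right, y down, z forward; pixel columns grow to the right and rows downward; lengths in mm; the calibration is good to about 2 mm. A picture is of the moment at which its call begins. There is no depth.
- ctrl.close_job(): hands the job in; it is judged then, once.
The state is a dict: "t": time; "qpos": joint angles; "qvel": joint speeds; "joint_torque": joint torques, N m; "ee_pos": TCP position; "orientation": TCP orientation; "ft_force": force on the tool from outside, world axes, zero at the start; "moment": the same for the moment, N m; "width": finger opening in mm; "grasp_force": force on a finger pad.
Only numpy, scipy, OpenCV 4.12 (cv2) and the standard library are available. Lean on these libraries where they do the work, as an engineer would, in place of code of your own. Each camera call takes 0.05 s, during which the arm holds its last target. There are 200 camera calls.

### The job

Press the black spring knob beside the tart tray with one finger so that the tray pops out, and with the other finger trap the tray's upright front plate, after it has come out at least 2 cm but before it runs into the jam jar in its way. Finish holding: one finger still keeping the knob down and the other still stopping the tray. Be gentle with both, pinch and lift nothing, and leave the tarts, the jar and the other things alone.

Things in the scene. Friction and masses are not known exactly. Their poses are not given: they have to be found in the camera images.
- caddy: Heavy fixed wooden tart caddy with a sliding tray. Origin on the counter below the middle of the tray's front plate (home); z up; the tray slides out along -x; y = 0 is its centre line. Base x -70 to 190, y -53 to 53 mm, 18 high, clear floor ahead of the plate. Right edge: steel runner, top 30. Dark catch housing x -75 to 25, y 50 to 76, top 28. Clear guard over x 92 to 188, top 104.
- tray (a joint): How far the tray is out, in m: 0 home (held by a catch), up to 0.15. Once released, a damped spring drives it out by itself at roughly 50 mm/s, slowing to about 25, and keeps pushing at 2 to 3 N until something stops it, such as a finger standing in front of its plate.
- plate_top (a point): Middle of the top edge of the tray's upright front plate, front face, 62 mm above the counter; moves with the tray. The plate is 90 mm wide (along the caddy's y), 4 mm thick and reaches from 20 to 62 mm above the counter. Behind it lies the tray, 164 mm long, its walls 35 mm above the counter.
- knob (a joint): How far the spring knob is pressed straight down, in m: 0 up, 0.012 fully down. The catch lets go at about 0.006 to 0.008. It takes about 2 N to start and about 5 N fully down, and springs up when let go.
- knob_top (a point): Centre of the flat round top of the black spring knob, 28 mm across, 52 mm above the counter when up, 40 when fully down. In the caddy frame it stands at x -45, y +62 mm: beside the runway, 45 mm ahead of the plate's home. Two level fingertips in a line across the caddy, one on the knob, the other over the runway, put the second in the plate's way.
- tart_front: Loose jam tart, 64 mm across, 22 mm high (about 30 mm with its berries), in the tray's front pocket, riding with the tray. Origin: centre of its underside.
- tart_back: The same kind of tart, custard, in the tray's back pocket under the guard. Origin: centre of its underside.
- jam_jar: Loose jam jar, 58 mm across, 62 mm high, on the counter in the tray's way: its near side is 102 to 126 mm in front of the plate's home place. Origin: centre of its underside.
- tin_cup: Loose open steel cup, 70 mm across, 60 mm high, a bystander. Origin: centre of its underside.
- spatula: Loose spatula, 260 mm long, lying on the counter, a bystander. Origin under its middle.
- sugar_shaker: Loose white sugar shaker, 60 mm across, 120 mm high, a bystander. Origin: centre of its underside.
Not all that is in view belongs to the job. What is shaped like the tart_back but blue or red is not meant. Leave any red look-alike of the tart_front alone.

How it is judged (in metres and radians):
On the way, in this order (a step that is already met when the one before it is completed fails the run):
1. a finger presses the knob down (value of joint knob above 0.005 m and contact force between the fingers and knob above 0.5 N), for 0.05 s.
2. the tray, at least 15 mm out, is stopped by a finger while the knob is kept down (all of step 1 and value of joint tray between 0.015 and 0.13 m and velocity of joint tray between -0.006 and 0.006 m/s and contact force between the fingers and tray above 0.5 N), for 0.2 s.
At the end, for the whole second after the job is handed in: Still holding: a finger keeps the knob 5 mm or more down and a finger presses on the tray (each over 0.5 N), which rests 15 mm or more out, clear of the jar. Both tarts lie flat in the tray; jar (12 mm), cup, spatula and shaker (15 mm) are where they were (all of step 2 and z of tart_front in the frame of caddy between 0.015 and 0.035 m and angle between each of tart_front, tart_back's own z axis and vertical below 0.3 rad and z of tart_back in the frame of caddy between 0.015 and 0.035 m and distance of jam_jar from where it was at the start of the episode below 0.012 m and distance of each of tin_cup, spatula, sugar_shaker from where it was at the start of the episode below 0.015 m); the arm keeps its last pose, push and grip.
It fails at once if the tray runs into the jam jar (contact force between tray and jam_jar above 0.2 N).
It fails at once if the tray or the knob is pinched, struck or shoved hard (fingers: over 20 N on the tray, over 25 N on the knob) (contact force between the fingers and tray above 20 N or contact force between the fingers and knob above 25 N).
It fails at once if the robot touches a tart (contact force between any of the fingers, the arm and tart_front above 0.5 N or contact force between any of the fingers, the arm and tart_back above 0.5 N).
It fails at once if a tart is lifted or tipped out of the tray (not (z of tart_front in the frame of caddy below 0.035 m) or not (z of tart_front in the frame of caddy above 0.015 m) or not (angle between tart_front's own z axis and vertical below 0.3 rad) or not (z of tart_back in the frame of caddy below 0.035 m) or not (z of tart_back in the frame of caddy above 0.015 m) or not (angle between tart_back's own z axis and vertical below 0.3 rad)).
It fails at once if the jar or another bystander is lifted or pushed away (distance of jam_jar from where it was at the start of the episode above 0.012 m or distance of any of tin_cup, spatula, sugar_shaker from where it was at the start of the episode above 0.015 m).
It also fails if it takes over 35 s, if anything falls off the work surface, if the arm or the gripper's body presses on something with over 40 N, if the wrist force passes 120 N, or if a joint passes its speed limit or range.

## Working session

There is one attempt and no reset: what is moved stays moved. The work goes in short steps, Python scripts to look and compute and a shell command to move; the robot and the scene stay as the last step left them, time stands still between calls to the robot, and variables do not carry over. Pictures are saved under pics/ and viewed, at most 10 in all, crops included, and the job is handed in when it is done.

```bash
mkdir -p pics; cat > h.py <<'E'
import numpy as np, cv2
from workcell import sensors, viewer, ctrl
def grab(n, f):
    d=viewer.get_image(n); cv2.imwrite('pics/'+f,d['frame']); return d
def K(d):
    f=240/np.tan(np.radians(d['fov_y'])/2); return np.array([[f,0,d['cx']],[0,f,d['cy']],[0,0,1.]])
def ray(d,uv):
    p=cv2.undistortPoints(np.array([[uv]],float),K(d),np.array(d['distortion']))[0,0]
    R=np.array(d['R']);t=np.array(d['t']); return -R.T@t, R.T@np.array([p[0],p[1],1])
def onz(d,uv,z):
    c,r=ray(d,uv); return c+r*(z-c[2])/r[2]
def proj(d,X):
    R=np.array(d['R']); return cv2.projectPoints(np.array(X,float).reshape(-1,1,3),cv2.Rodrigues(R)[0],np.array(d['t'],float),K(d),np.array(d['distortion']))[0][:,0]
E
python3 - <<'E'
from h import *
import pickle
D={n:grab(n,n+'0.png') for n in('scene','side')}
pickle.dump(D,open('d0.pkl','wb'))
for n in D: print(n,D[n]['fov_y'],-np.array(D[n]['R']).T@np.array(D[n]['t']))
o=sensors.get_obs(); print(o)
E
```

```text
scene 46.963206147409664 [1437.21199099  187.65618973  689.05279354]
side 50.5391430639921 [ 164.30736236 -667.94280894  696.65198592]
{'t': 0.1, 'qpos': array([ 1.16299392e+00,  4.23767257e-01,  1.63062298e+00,  2.19099539e-05,
        1.08859139e+00, -1.90144921e-02]), 'qvel': array([ 0.0006342 , -0.00193893, -0.00248513,  0.00051384,  0.00169572,
       -0.00062199]), 'joint_torque': array([ 3.27294711e-04, -5.45617104e+01, -2.74326628e+01,  6.45089080e-02,
        1.88595074e-02, -4.71687841e-06]), 'ee_pos': array([236.69375261, 577.89635016, 221.97396438]), 'orientation': array([-6.06822607e-01, -3.08210947e+00,  2.12561996e-03]), 'ft_force': array([-0.01941243, -0.14703462,  0.18844902]), 'moment': array([-0.01774701, -0.01327274,  0.03927107]), 'grasp_force': 0.0, 'width': 87.70216771913977}
```

View pics/scene0.png

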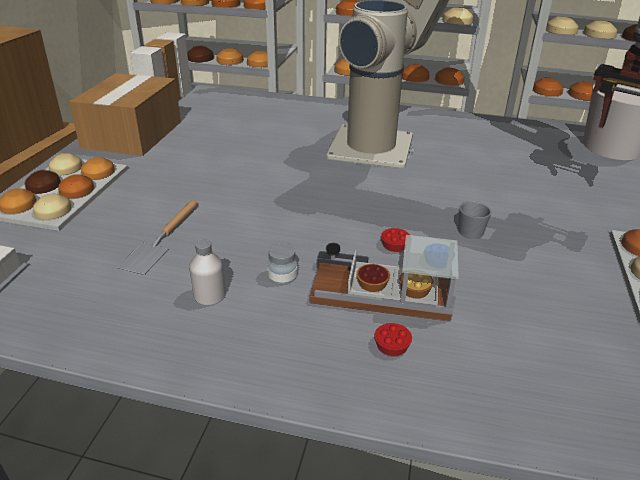

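View pics/side0.png

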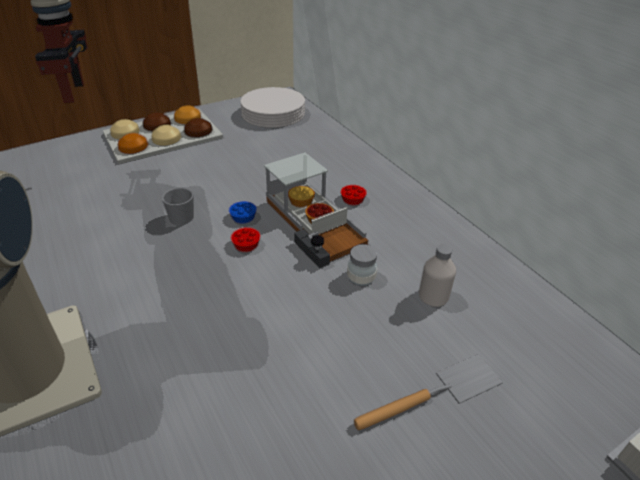

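The scene view shows the caddy at about (385,280) with a black knob at (333,248), and the jar at (282,265). The side view has the knob at (317,240), the jar at (362,265), and red and blue look-alike tarts at (246,239), (353,195) and (243,212), all outside the tray. The only black knob is the one beside the tray. I'll confirm that in one enlarged crop.

```bash
python3 - <<'E'
from h import *
a=cv2.imread('pics/scene0.png')[225:325,260:470]; b=cv2.imread('pics/side0.png')[145:285,255:395]
a=cv2.resize(a,None,fx=3.8,fy=3.0,interpolation=cv2.INTER_CUBIC)[:, :798]
a=cv2.resize(cv2.imread('pics/scene0.png')[225:325,300:400],(400,400),interpolation=cv2.INTER_CUBIC)
b=cv2.resize(cv2.imread('pics/side0.png')[190:290,290:390],(400,400),interpolation=cv2.INTER_CUBIC)
cv2.imwrite('pics/c0.png',np.hstack([a,b]))
E
```

```text
(no output)
```

View pics/c0.png

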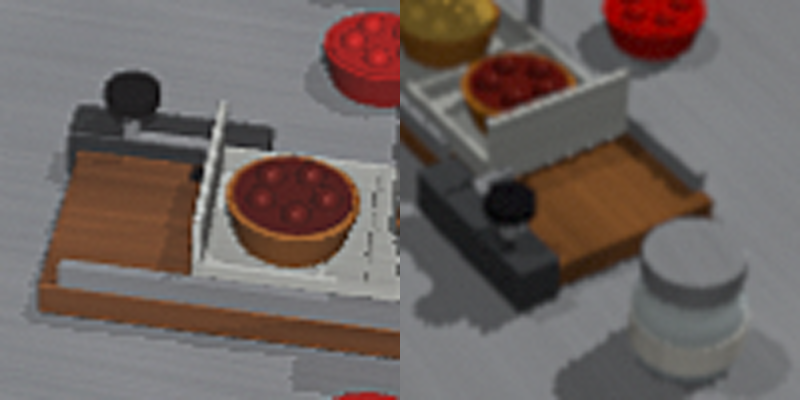

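```bash
python3 - <<'E'
from h import *
import pickle
D=pickle.load(open('d0.pkl','rb')); S,T=D['scene'],D['side']
print('knob z52', onz(S,(333.2,247.5),52),onz(T,(317.5,239.3),52))
A=onz(T,(312,220.5),62);B=onz(T,(346.7,208.8),62);print('plate L,R',A,B,np.linalg.norm(A-B),'mid',(A+B)/2)
print('plateL scene',onz(S,(356,250.8),62))
print('base corner(-70,-53,18)',onz(S,(310,297),18),onz(T,(368,241),18))
y=(A-B)[:2];y/=np.linalg.norm(y);x=np.array([y[1],-y[0]]);print('xdir',x,'yaw',np.arctan2(x[1],x[0]))
o=(A+B)[:2]/2
print('pred knob',o-45*x+62*y,'pred corner',o-70*x-53*y)
# fit yaw/origin LSQ to all points
from scipy.optimize import least_squares
P=[((-45,62,52),onz(S,(333.2,247.5),52)),((-45,62,52),onz(T,(317.5,239.3),52)),((0,45,62),A),((0,-45,62),B),((0,45,62),onz(S,(356,250.8),62)),((-70,-53,18),onz(S,(310,297),18)),((-70,-53,18),onz(T,(368,241),18))]
def f(p):
    c,s=np.cos(p[2]),np.sin(p[2]); return np.ravel([[p[0]+c*a[0]-s*a[1]-w[0],p[1]+s*a[0]+c*a[1]-w[1]] for a,w in P])
r=least_squares(f,[o[0],o[1],np.arctan2(x[1],x[0])]);print(r.x,r.fun.reshape(-1,2).round(1))
for n,d,u in(('jar',S,(282,252)),('jar',T,(363,255))): print(n,onz(d,u,62))
from scipy.spatial.transform import Rotation as Ro
print(Ro.from_rotvec(sensors.get_obs()['orientation']).as_matrix().round(3))
E
```

```text
knob z52 [578.16211205  18.59574813  52.        ] [572.45685159  10.35973492  52.        ]
plate L,R [587.11025188  58.62702446  62.        ] [672.81204149  59.04425968  62.        ] 85.7028052458842 mid [629.96114669  58.83564207  62.        ]
plateL scene [591.17039725  65.85497549  62.        ]
base corner(-70,-53,18) [693.5522765    1.21672286  18.        ] [684.67104689 -10.29539481  18.        ]
xdir [-0.0048684   0.99998815] yaw 1.5756647422537673
pred knob [568.18095926  13.53433479] pred corner [683.30130634 -10.90550338]
[633.41853214  62.2403061    1.60975164] [[-4.9 -3.7]
 [ 0.8  4.5]
 [ 1.3  1.9]
 [ 5.6  4.9]
 [-2.7 -5.4]
 [-4.4 -6.9]
 [ 4.4  4.7]]
jar [630.33729387 -69.98094394  62.        ]
jar [618.46365071 -83.20440242  62.        ]
[[-0.925  0.379 -0.001]
 [ 0.379  0.925 -0.001]
 [ 0.    -0.001 -1.   ]]
```

```bash
python3 -m handwheel '[[0,0,0,0,0,0.169,0.45],[0,0,0,0,0,0.169,0.45],[0,0,0,0,0,0.169,0.45],[0,0,0,0,0,0.169,0.45],[0,0,0,0,0,0.169,0.45],[0,0,0,0,0,0.169,0.45],[0,0,0,0,0,0.169,0.45],[0,0,0,0,0,0,0.45]]'
python3 -m handwheel '[[-45,30,0,0,0,0,0.45],[-45,30,0,0,0,0,0.45],[-45,30,0,0,0,0,0.45],[-45,30,0,0,0,0,0.45],[-45,30,0,0,0,0,0.45],[-45,30,0,0,0,0,0.45],[-45,30,0,0,0,0,0.45],[-45,30,0,0,0,0,0.45],[-45,30,0,0,0,0,0.45],[-45,30,0,0,0,0,0.45]]'
python3 -m handwheel '[[-45,30,0,0,0,0,0.45],[-45,30,0,0,0,0,0.45],[-18,9,0,0,0,0,0.45],[0,0,0,0,0,0,0.45],[0,0,0,0,0,0,0.45],[0,0,0,0,0,0,0.45]]'
python3 - <<'E'
from h import *
import pickle
d=grab('wrist','w1.png'); o=sensors.get_obs(); pickle.dump((d,o),open('w1.pkl','wb'))
print(o['t'],o['ee_pos'],o['orientation'],o['width'],o['ft_force'],-np.array(d['R']).T@np.array(d['t']))
E
```

```text
t: 1.1
ee_pos: [236.8, 578.1, 222.3]
orientation: [2.221, 2.222, -0.001]
ft_force: [0.9, -1.0, 0.4]
width: 48.4
grasp_force: 0.0
t: 2.35
ee_pos: [537.2, 126.4, 222.7]
orientation: [-2.218, -2.225, -0.0]
ft_force: [-0.2, 1.7, 0.6]
width: 48.4
grasp_force: 0.0
t: 3.1
ee_pos: [604.6, 21.4, 222.7]
orientation: [-2.22, -2.222, 0.0]
ft_force: [-0.2, -0.0, -1.2]
width: 48.0
grasp_force: 0.0
3.15 [604.80930209  21.27010592 222.82598852] [-2.22017720e+00 -2.22251460e+00 -9.58936482e-05] 48.632694157083996 [-0.05035723  0.56393008 -0.7221263 ] [604.23403462  88.87411582 385.07613026]
```

View pics/w1.png

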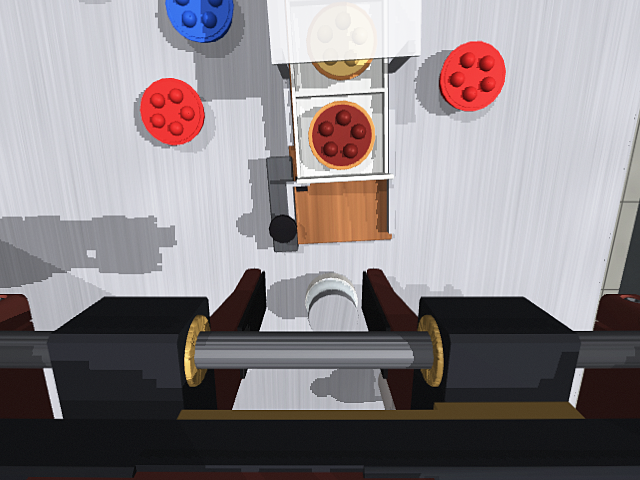

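The wrist view shows the knob at (283,228), the plate's top edge running from about (290,181) to (396,177), and the jar at (331,300) between the fingers. I'll turn these into positions.

```bash
python3 - <<'E'
from h import *
import pickle
d,o=pickle.load(open('w1.pkl','rb')); im=d['frame']
g=im.max(2)[205:250,262:305]; m=(g<40).astype(np.uint8)
n,l,s,c=cv2.connectedComponentsWithStats(m); 
for i in range(1,n):
    if s[i,4]>80: print(s[i],c[i]+[262,205])
print('knob',onz(d,(283,228),52))
print('plate',onz(d,(290,182),62),onz(d,(396,178),62))
print('base front corners z18',onz(d,(390,240),18),onz(d,(300,244),18))
print('tips proj', proj(d,[o['ee_pos']+[s*31,0,0] for s in(-1,1)]))
E
```

```text
[  7  10  28  28 603] [282.52072968 228.49419569]
knob [574.10195924  16.681146    52.        ]
plate [582.34546148  62.29205245  62.        ] [680.01214754  66.09218332  62.        ]
base front corners z18 [687.73522806  -3.93261266  18.        ] [589.30292136  -8.60012573  18.        ]
tips proj [[252.96675806 291.12608997]
 [376.43951455 291.30957324]]
```

```bash
python3 -m handwheel '[[-3.5,0,0,0,0,-0.04,0.45],[0,0,30,0,0,0,0.45],[0,0,40,0,0,0,0.45],[0,0,40,0,0,0,0.45],[0,0,30,0,0,0,0.45],[0,0,15,0,0,0,0.45],[0,0,5,0,0,0,0.45],[0,0,0,0,0,0,0.45],[0,0,0,0,0,0,0.45]]'
python3 - <<'E'
from h import *
d=grab('side','s2.png'); w=grab('wrist','w2.png')
cv2.imwrite('pics/c2.png',np.hstack([cv2.resize(d['frame'][170:290,280:400],(400,400),interpolation=cv2.INTER_CUBIC),w['frame'][60:460,120:520]]))
o=sensors.get_obs(); print(o['t'],o['ee_pos'],o['width'],o['ft_force'])
print('knob', [onz(w,(283,228),52)], proj(w,[[574,16.7,52]]), proj(w,[o['ee_pos']+[-31,-1.2,0]]))
E
```

```text
t: 4.28
ee_pos: [606.2, 16.5, 63.9]
orientation: [2.177, 2.263, 0.002]
ft_force: [0.2, -0.2, -0.7]
width: 48.3
grasp_force: 0.0
4.375 [605.97026456  16.44619516  63.66057038] 48.32512209624689 [-0.2440773   0.3148806  -0.67927414]
knob [array([588.89626991,  45.62499851,  52.        ])] [[254.16742163 279.86134491]] [[252.29607059 290.93589569]]
```

View pics/c2.png

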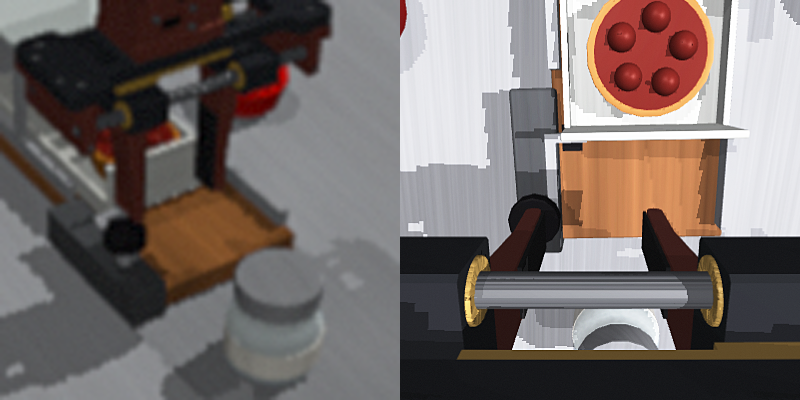

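Both views show the left finger over the knob, with the knob disc centred at about wrist pixel (254,279). The right finger stands in the runway ahead of the plate. I'll lower it gently onto the knob.

```bash
python3 -m handwheel '[[0,0,5,0,0,0,0.45],[0,0,4,0,0,0,0.45],[0,0,3,0,0,0,0.45],[0,0,2,0,0,0,0.45],[0,0,0,0,0,0,0.45],[0,0,0,0,0,0,0.45]]'
```

```text
t: 5.12
ee_pos: [605.2, 16.5, 48.6]
orientation: [-2.178, -2.264, 0.0]
ft_force: [-0.8, 0.0, 1.9]
width: 47.9
grasp_force: 0.7
```

```bash
python3 -m handwheel '[[0,0,2,0,0,0,0.45],[0,0,2,0,0,0,0.45],[0,0,2,0,0,0,0.45],[0,0,0.5,0,0,0,0.45],[0,0,0,0,0,0,0.45],[0,0,0,0,0,0,0.45],[0,0,0,0,0,0,0.45],[0,0,0,0,0,0,0.45],[0,0,0,0,0,0,0.45],[0,0,0,0,0,0,0.45]]'
python3 -m handwheel '[[0,0,0,0,0,0,0.45],[0,0,0,0,0,0,0.45],[0,0,0,0,0,0,0.45],[0,0,0,0,0,0,0.45],[0,0,0,0,0,0,0.45],[0,0,0,0,0,0,0.45]]'
python3 - <<'E'
from h import *
d=grab('side','s3.png'); w=grab('wrist','w3.png')
cv2.imwrite('pics/c3.png',np.hstack([cv2.resize(d['frame'][170:290,280:400],(400,400),interpolation=cv2.INTER_CUBIC),w['frame'][60:460,120:520]]))
o=sensors.get_obs(); print(o['t'],o['ee_pos'],o['width'],o['ft_force'],o['moment'])
E
```

```text
t: 6.38
ee_pos: [605.3, 16.4, 42.2]
orientation: [-2.178, -2.264, 0.0]
ft_force: [-1.9, -1.8, 6.1]
width: 48.3
grasp_force: 3.4
t: 7.12
ee_pos: [605.3, 16.4, 42.2]
orientation: [2.178, 2.264, -0.0]
ft_force: [-1.4, -2.4, 4.5]
width: 48.5
grasp_force: 3.4
7.225 [605.28673105  16.41392804  42.19040616] 48.234158275717554 [-2.30644969 -1.40387566  4.90518285] [-0.3101419   0.5006949  -0.08663936]
```

View pics/c3.png

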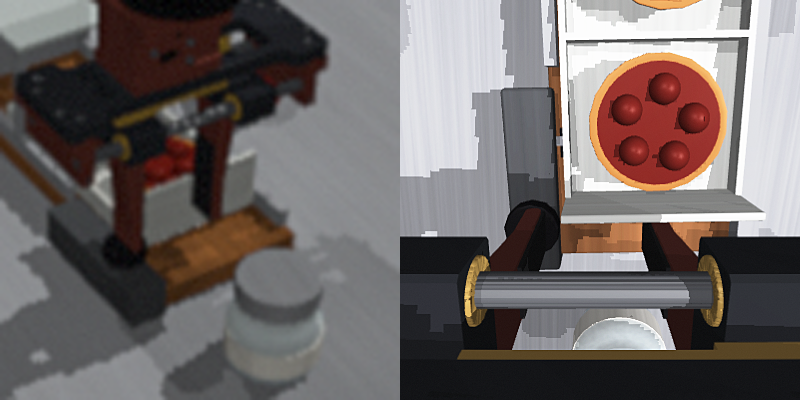

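The tray is out about 3.5 cm, with its plate resting on the right finger at about -2 N along y. The knob is held down at about 5 N, and the jar hasn't moved. I'm handing the job in.

```bash
python3 -c "
from workcell import ctrl
print(ctrl.close_job())"
```

```text
the job is handed in; nothing more can be done
None
```

I handed the job in with one finger holding the knob about 10 mm down (roughly 5 N) and the other stopping the tray about 35 mm out (roughly 2 N), well short of the jar; the hand-in returned no verdict.

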